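# Open the clamped sample canister

## Task

Open the canister that is clamped in the stand: swing the retaining bar anticlockwise right off the cap, about a quarter turn, then unscrew the black cap until the thread lets go and lift it clear. Set the cap down gently, open side down, in the middle of the steel tray, let go of it, leave the bar swung aside, and leave everything else where it stands.

Things in the scene. Friction and masses are not known exactly. Their poses are not given: they have to be found in the camera images.
- stand: grey base plate fixed to the bench (190 x 100 x 12 mm) with a pale aluminium canister (74 mm across, shoulder 84 mm above the bench) clamped upright on it. The origin lies at bench height on the canister's vertical axis; x points from the canister to the bar's pivot post, 85 mm away (away from the robot); z up
- neck_top (a point): centre of the canister's open neck rim, 128 mm above the bench, inside the cap at first. Right-hand thread, 41 mm over the crests: the cap unscrews anticlockwise seen from above, turns easily, climbs 10 mm a turn and comes free after about 1.4 turns; turning a little further does no harm. Let go between turns it stays (near the end it may lean a little); it does not pull off before it is free
- cap_mid (a point): centre, half-way up, of the black screw cap on the clamped canister: twelve flat sides, 56 mm over flats, 58 mm over corners, 42 mm high, about 60 g, open underneath. 119 mm above the bench while screwed down; the canister's shoulder lies 14 mm below its lower edge. z is the cap's axis, up; x points square out of one flat, with a flat every 30 degrees
- bar (a joint): angle of the steel retaining bar, rad: 0 to 0.25 at the start (lying across above the cap); grows as the bar swings anticlockwise seen from above, towards the robot's right; stop at 2.0. From 1.2 on it is clear of the cap and of a gripper turning it. Swings level with light friction (about 1 N at the pin) and stays where it is left
- bar_pin (a point): the black upright round finger pin at the bar's free end, 14 mm thick; this point is on its axis, 185 mm above the bench, 12 mm below the pin's top and 23 mm above the bar's upper face. The pin stands 122 mm from the pivot axis
- bar_hinge (a point): point on the vertical pivot axis of the bar, at the top of the post, 152 mm above the bench. The bar is 18 mm wide and 9 mm thick (underside 153 mm above the bench, 13 mm over the screwed-down cap)
- tray_in (a point): square steel tray fixed to the bench, 160 x 160 mm outside, walls 4 mm thick and 16 mm high; this point is the centre of its inner floor, 4 mm above the bench; x and y along its sides
- spare_jar: a second pale aluminium canister of the same look (74 mm across, 128 mm high) with the same black cap, standing loose on the bench with no stand and no bar: a bystander. Origin at its underside
- bottle: brown glass bottle, 60 mm across, 120 mm high: a bystander. Origin at its underside
- beaker: glass beaker, 72 mm across, 90 mm high: a bystander. Origin at its underside
- vial_rack: white block of small vials, 90 x 160 mm, 59 mm high: a bystander. Origin at its underside
- spanner: steel spanner, 160 mm long, lying flat: a bystander
- dish: white porcelain dish, 84 mm across, 30 mm high: a bystander. Origin at its underside
- wipes: white carton of wipes, 110 x 200 x 75 mm: a bystander. Origin at its underside
Mind the look-alikes: they are no part of the job. Of the things shaped like the part that bears tray_in, the bare steel one is meant. Of the things shaped like the part that bears cap_mid, the black one is meant.

How it is judged:
By the outcome, as a careful person would: the job done as asked, in the order asked, and still so for the second after the job is handed in, with the robot touching nothing.
It also fails if it takes over 72 s, if anything falls off the work surface, if the arm or the gripper's body presses on something with over 40 N, if the wrist force passes 120 N, or if a joint passes its speed limit or range.

## Robot

A 6-joint arm with a two-finger parallel gripper is mounted at the origin on the work surface. World frame = base frame: x ahead of the robot, y to its left, z up, the work surface at z = 0. Lengths are in mm, angles in rad, forces in N, time in s.
With the tool pointing down it reaches from about 350 to 950 mm from the base axis. Payload 17.4 kg.
Tool frame: the origin (TCP) lies between the finger pads; the fingertips stand 14 mm ahead of it and the grasp point (between the pads) lies 5 mm behind it; z points along the fingers, x is the direction in which the jaws open and shut, and the axes are right-handed (so a half turn about z gives the same grasp; the last joint's range is limited). The gripper opens to 93 mm and grips with 3 to 60 N. Pads are 15 mm wide; open, the fingers measure 128 mm over their backs; the gripper's body (75 mm by 188 mm) begins 65 mm behind the grasp point.
Start: joints at [-1.22, 0.116, 1.442, -0, 1.584, -0.038], TCP at [255.869, -624.63, 194.046] pointing down, gripper open.
Joint ranges: [-2.83, 2.83], [-0.83, 2.19], [0.07, 2.5], [-1.14, 4.28], [0.01, 3], [-2.97, 2.97]. Speed limits (rad/s): [1.89, 1.89, 2.22, 3.14, 3.14, 3.14].

## Interface

Orientations are given as a unit quaternion [w, x, y, z].
In Python, from rig import env, read_camera, finish_job, finder gives the robot as it stands.
- The arm moves only by the shell command python3 -m creep 'ROWS' [FORCE]. ROWS is JSON, one flat list of numbers, 7 for each row, row after row: the turn, a rotation vector about the world's x, y, z in degrees, then the shift along the world's x, y, z in units of 25 mm (1.0 is 25 mm), then the finger opening in mm, from 0 to 93. In form: [wx, wy, wz, x, y, z, fingers, wx, wy, wz, x, y, z, fingers, ...]. A call has exactly 10 rows; each row is the pose to reach, as a shift and turn from the pose commanded when the call began; what a row does not reach only later rows make up. A row lasts 1/8 s, in which the tool goes at most 62.5 mm and 10.7 degrees, less where a joint would pass 70% of its speed; a pose out of reach is approached as far as the arm can. A call with a gripper value outside its range is refused whole. The fingers move at their own pace and stop on an object; FORCE is the grip in N (left out, the last holds). Time passes only in rows, so rows that repeat a pose let the fingers close, or fill a call up. It gives the time, the measured TCP pose, the force and the opening at its end, in the units of the state.
- env.state(): the state, without advancing time (a new reading comes with each control period).
- read_camera(name): name is "side" or "top"; returns a dict with "pixels" (400x640x3 uint8, red, green, blue), "K" (3x3 intrinsics, pixels), "rvec" (rotation vector, rad) and "tvec" (3), from world to camera coordinates, as OpenCV has them. Camera axes: x right, y down, z forward; pixel columns grow to the right and rows downward; lengths in mm; the calibration is good to about 2 mm. A picture is of the moment at which its call begins. There is no depth.
- finish_job(): hands the job in, once; it reports no verdict.
Trained networks look in the newest picture that a camera, given by its name, has taken for a name from the list of things; names that differ only in an ending like _2 or _b are one class to them, and where a whole thing is asked for, a point or a joint stands for the part that bears it (a point fixed in the world has none). Each returns a list of dicts, best first, with "p" (0 to 1); they miss things now and then, are a little off and sometimes report something else, mostly with a low value. They report only what shows in the picture. A call takes as long as a camera call. They do not tell look-alikes from the thing itself.
- finder.outline_of(name, camera): "pixels" (400x640 bool, what is visible of it).
- finder.spot_point(name, camera): "xyz" ([x, y, z] in mm, in world coordinates, good to about 4 mm: a listed point, or the origin of a listed thing).
The state is a dict: "time": time; "q": joint angles; "joint_velocities": joint speeds; "joint_torque": joint torques, N m; "tool_pos": TCP position; "tcp_rot": TCP orientation; "contact_force": force on the tool from outside, world axes, zero at the start; "wrist_torque": the same for the moment, N m; "grip_width": finger opening in mm.
Only numpy, scipy, OpenCV 4.12 (cv2) and the standard library are available. Lean on these libraries where they do the work, as an engineer would, in place of code of your own. Each camera call takes 0.05 s, during which the arm holds its last target. There are 200 camera calls.

## Working session

There is one attempt and no reset: what is moved stays moved. The work goes in short steps, Python scripts to look and compute and a shell command to move; the robot and the scene stay as the last step left them, time stands still between calls to the robot, and variables do not carry over. Pictures are saved under pics/ and viewed, about 8 in all and at most 12, crops included, and the job is handed in when it is done.

```bash
ls; mkdir -p pics
cat > look.py <<'E'
import cv2,numpy as np
from rig import env, read_camera, finish_job, finder
def save(cam,fn,crop=None,s=1):
    r=read_camera(cam);p=r["pixels"][:,:,::-1]
    if crop: p=p[crop[1]:crop[3],crop[0]:crop[2]]
    cv2.imwrite("pics/"+fn,cv2.resize(p,None,fx=s,fy=s,interpolation=cv2.INTER_CUBIC));return r
def px(r,x):
    return cv2.projectPoints(np.array([x],float),np.array(r["rvec"],float),np.array(r["tvec"],float),np.array(r["K"],float),None)[0].ravel().round()
E
python3 - <<'E'
from look import *
R={c:save(c,c+"0.png") for c in("top","side")}
for n in "stand neck_top cap_mid bar_pin bar_hinge tray_in spare_jar bottle beaker vial_rack dish wipes spanner".split():
  for c in R:
    for d in finder.spot_point(n,c)[:3]: print(n,c,round(d["p"],2),np.round(d["xyz"],1),px(R[c],d["xyz"]))
a=cv2.imread("pics/top0.png");b=cv2.imread("pics/side0.png")
s=env.state();print(s["time"],s["tool_pos"],s["tcp_rot"],s["grip_width"])
E
```

```text
pics
stand top 0.57 [501.9  49.5   4.2] [314. 208.]
stand top 0.3 [ 484.5 -409.2    0.5] [454. 213.]
stand top 0.2 [531.2 302.5   5.1] [236. 200.]
stand side 0.68 [ 350.8 -260.2    0.9] [376. 181.]
stand side 0.67 [501.9  51.1   5.3] [328. 229.]
cap_mid top 0.78 [502.8  51.9 120.6] [313. 201.]
cap_mid top 0.53 [ 751.9 -216.3   -4.2] [392. 135.]
cap_mid top 0.51 [462.7 -81.   22.5] [355. 219.]
cap_mid side 0.81 [501.   46.6 116.9] [330. 208.]
cap_mid side 0.75 [466.4 -81.8  24.3] [343. 202.]
cap_mid side 0.34 [586.3  78.5 154.2] [305. 204.]
bar_pin top 0.89 [477.6  17.6 190.5] [324. 205.]
bar_pin side 0.65 [474.4  20.9 187.1] [339. 191.]
bar_hinge top 0.83 [581.5  75.6 151.5] [304. 173.]
bar_hinge side 0.79 [585.3  77.7 149.2] [306. 205.]
tray_in top 0.81 [289.7 275.6   1.3] [243. 275.]
tray_in top 0.78 [535.4 304.6   2. ] [235. 199.]
tray_in top 0.57 [386.7 534.5   5. ] [162. 245.]
tray_in side 0.64 [287.3 277.3   2.5] [377. 288.]
tray_in side 0.56 [529.8 301.5   4.7] [307. 281.]
tray_in side 0.56 [386.6 530.7  -1.1] [337. 353.]
spare_jar top 0.95 [ 482.6 -409.8    1.5] [455. 213.]
s
[... 328 characters left out ...]
 0.91 [717.4 306.2  -2.1] [237. 146.]
vial_rack side 0.62 [724.  307.   -2.5] [254. 274.]
dish top 0.78 [733.6 -23.1   2.2] [335. 140.]
dish top 0.17 [501.3  51.8 122.3] [313. 202.]
dish side 0.74 [ 7.318e+02 -3.250e+01 -7.000e-01] [277. 205.]
wipes top 0.65 [ 3.469e+02 -4.711e+02 -4.000e-01] [476. 255.]
wipes top 0.22 [730.5 -31.1  -1.1] [337. 141.]
wipes side 0.69 [ 480.2 -408.3   -0.9] [351. 155.]
wipes side 0.68 [ 343.5 -477.2   -2.2] [382. 150.]
spanner top 0.73 [732.6 -27.6  -2.1] [336. 141.]
spanner side 0.57 [ 3.502e+02 -2.579e+02  3.000e-01] [376. 181.]
1.4 [ 255.856466   -624.61612219  194.05246767] [-1.69702290e-05  8.30385034e-01 -5.57189999e-01 -1.59024944e-05] 93.15841580281288
```

View pics/top0.png

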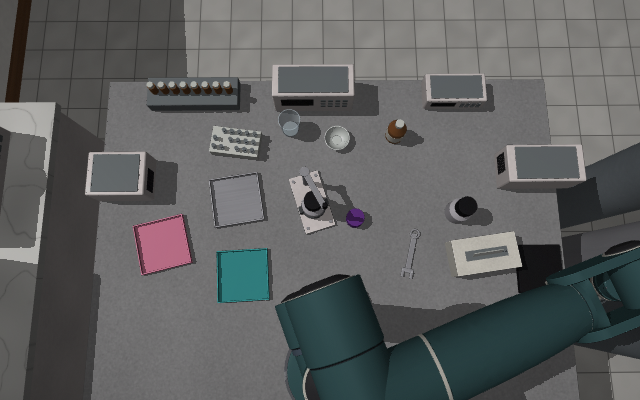

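View pics/side0.png

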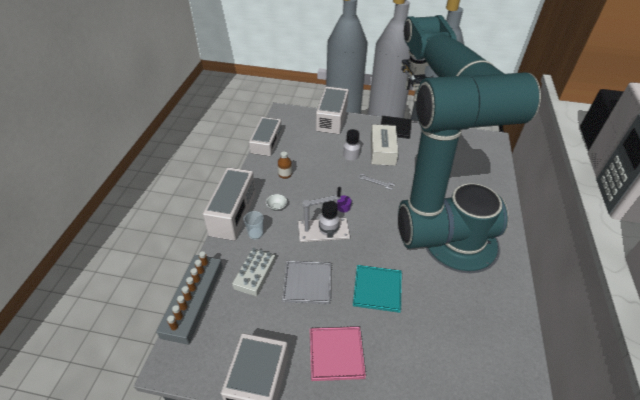

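Candidates (top view):
- **Caps:** black cap under the bar (313,201), spare jar's black cap (462,207), purple loose cap (355,218). I choose (313,201), which has the stand and bar.
- **Trays:** bare steel (237,200), teal (243,275), pink (162,245). I choose the steel one.

The side view shows the same layout: cap at (330,208), steel tray at (307,281).

Run:
```python
import cv2,numpy as np
a=cv2.imread("pics/top0.png")[150:250,200:380];b=cv2.imread("pics/side0.png")[170:310,270:400]
a=cv2.resize(a,(460,256),interpolation=3);b=cv2.resize(b,(279,300),interpolation=3)
c=np.zeros((300,740,3),np.uint8);c[:256,:460]=a;c[:,461:740]=b;cv2.imwrite("pics/crop.png",c)
```

```text
(no output)
```

View pics/crop.png

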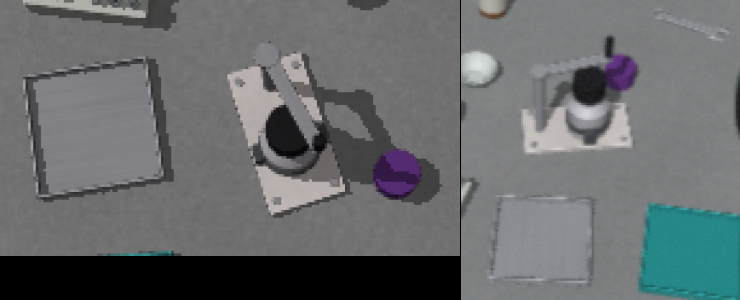

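```bash
python3 -m creep '[0,0,6,2,2,2.4,30, 0,0,6,3,4.5,2.4,30, 0,0,6,4,7,2.4,30, 0,0,6,4.8,9.3,2.4,30, 0,0,6,5.6,11.6,2.4,30, 0,0,6,6.4,14,2.4,30, 0,0,6,7.2,16.3,2.4,30, 0,0,6,8,18.6,2.4,30, 0,0,6,8.4,21,2.4,30, 0,0,6,8.8,23.4,2.4,30]' 20
```

```text
time: 2.65
tool_pos: [471.8, -60.6, 254.3]
tcp_rot: [-0.0, 0.858, -0.513, 0.0]
contact_force: [0.7, 0.9, 0.1]
grip_width: 30.0
```

The crop shows the chosen black cap under the bar with its pin (crop ~(318,140)), and the bare steel tray to its left. The purple cap lies apart on the bench.

```bash
python3 -m creep '[0,0,0,0,1.2,0,30, 0,0,0,0,2.35,0,30, 0,0,0,0,2.35,-0.5,30, 0,0,0,0,2.35,-1,30, 0,0,0,0,2.35,-1,30, 0,0,0,0,2.35,-1,30, 0,0,0,0,2.35,-1,30, 0,0,0,0,2.35,-1,30, 0,0,0,0,2.35,-1,30, 0,0,0,0,2.35,-1,30]'
python3 - <<'E'
from look import *
r=save("side","s1.png",(270,110,430,250),4)
for n in("bar_pin","bar_hinge","cap_mid"):
  for d in finder.spot_point(n,"side")[:2]: print(n,round(d["p"],2),np.round(d["xyz"],1),px(r,d["xyz"]))
t=env.state()["tool_pos"];print(t,px(r,t),px(r,t-np.array([0,0,14])) if hasattr(t,'shape') else 0)
E
```

```text
time: 3.9
tool_pos: [471.7, -3.8, 229.1]
tcp_rot: [-0.0, 0.858, -0.513, 0.0]
contact_force: [-0.1, 0.6, -0.3]
grip_width: 30.1
bar_pin 0.72 [472.4  18.2 186.6] [340. 191.]
bar_hinge 0.71 [585.8  79.  150.2] [305. 205.]
cap_mid 0.75 [465.8 -84.6  24.4] [344. 202.]
cap_mid 0.64 [503.   47.2 117.3] [329. 208.]
[471.67920167  -3.82917621 229.04164429] [342. 178.] [341. 181.]
```

View pics/s1.png

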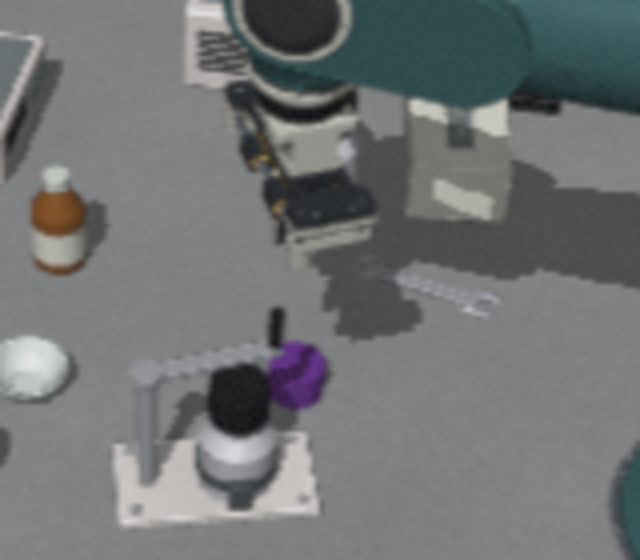

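The gripper hovers just short of the pin (crop (275,325)) and the bar is undisturbed. Next: lower the open jaws around the pin.

```bash
python3 -m creep '[0,0,0,0.13,0.9,0,36, 0,0,0,0.13,0.9,0,36, 0,0,0,0.13,0.9,-0.4,36, 0,0,0,0.13,0.9,-0.8,36, 0,0,0,0.13,0.9,-1.2,36, 0,0,0,0.13,0.9,-1.6,36, 0,0,0,0.13,0.9,-1.8,36, 0,0,0,0.13,0.9,-1.8,24, 0,0,0,0.13,0.9,-1.8,24, 0,0,0,0.13,0.9,-1.8,24]' 10
python3 - <<'E'
import numpy as np
for k in range(0,91,9):
  a=np.radians(208+k);b=np.radians(208);print(k,np.round((np.cos(a)-np.cos(b))*122/25,2),np.round((np.sin(a)-np.sin(b))*122/25,2))
from look import *
r=save("side","s2.png",(270,110,430,250),4)
E
```

```text
time: 5.35
tool_pos: [475.1, 18.7, 184.4]
tcp_rot: [-0.0, 0.858, -0.513, 0.0]
contact_force: [-0.4, 0.3, 0.9]
grip_width: 24.6
0 0.0 0.0
9 0.41 -0.65
18 0.92 -1.22
27 1.51 -1.71
36 2.17 -2.1
45 2.88 -2.38
54 3.63 -2.54
63 4.39 -2.59
72 5.16 -2.51
81 5.9 -2.32
90 6.6 -2.02
```

View pics/s2.png

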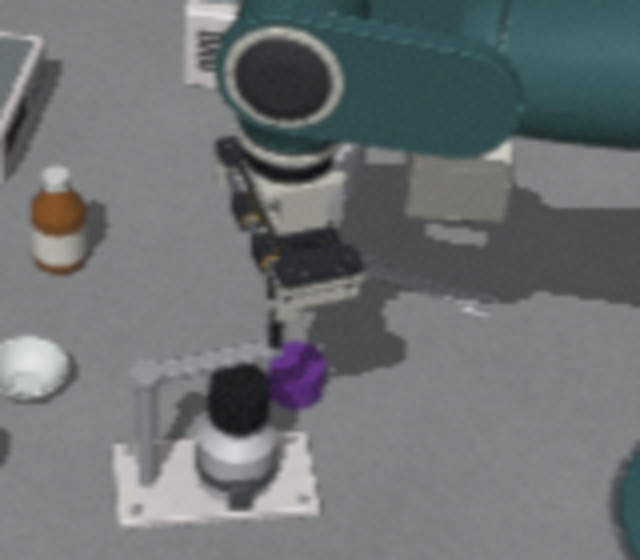

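```bash
python3 -m creep '[0,0,9,0.41,-0.65,0,24, 0,0,18,0.92,-1.22,0,24, 0,0,27,1.51,-1.71,0,24, 0,0,36,2.17,-2.1,0,24, 0,0,45,2.88,-2.38,0,24, 0,0,54,3.63,-2.54,0,24, 0,0,63,4.39,-2.59,0,24, 0,0,72,5.16,-2.51,0,24, 0,0,81,5.9,-2.32,0,24, 0,0,90,6.6,-2.02,0,24]'
python3 -m creep '[0,0,0,0,0,0,24, 0,0,0,0,0,0,24, 0,0,0,0,0,0,32, 0,0,0,0,0,0,32, 0,0,0,0,0,0.6,32, 0,0,0,0,0,1.2,32, 0,0,0,0,0,1.8,32, 0,0,0,0,0,2.4,40, 0,0,0,0,0,2.4,60, 0,0,0,-1,1,2.4,93]'
python3 - <<'E'
from look import *
r=save("top","t3.png",(200,120,440,280),3)
for c in("top","side"):
 r=read_camera(c)
 for n in("bar_pin","bar_hinge","cap_mid","stand","tray_in","neck_top"):
  for d in finder.spot_point(n,c)[:2]: print(c,n,round(d["p"],2),np.round(d["xyz"],1),px(r,d["xyz"]))
print(env.state()["q"])
E
```

```text
time: 6.65
tool_pos: [640.6, -31.8, 184.1]
tcp_rot: [0.0, 0.969, 0.247, -0.0]
contact_force: [0.9, 0.8, -0.5]
grip_width: 24.0
time: 7.9
tool_pos: [615.1, -7.5, 242.9]
tcp_rot: [-0.0, 0.97, 0.243, -0.001]
contact_force: [-0.2, 1.1, -0.1]
grip_width: 55.2
top stand 0.91 [501.1  53.9   2. ] [312. 209.]
top tray_in 0.81 [290.2 278.2   4.4] [242. 275.]
top tray_in 0.8 [385.  533.4   3.5] [162. 246.]
side bar_pin 0.72 [474.3  19.  185.1] [339. 191.]
side bar_hinge 0.68 [587.4  74.7 152.9] [305. 203.]
side cap_mid 0.61 [503.2  50.7 117.2] [329. 209.]
side cap_mid 0.58 [466.8 -79.7  22.6] [343. 203.]
side stand 0.97 [501.9  52.1   3.9] [328. 229.]
side tray_in 0.9 [290.8 278.5   4.4] [377. 288.]
side tray_in 0.79 [530.4 302.7   3.7] [307. 282.]
side neck_top 0.32 [ 482.1 -408.3   -2.2] [351. 155.]
[-5.27548042e-02 -2.29052650e-02  1.50517125e+00 -3.79074240e-05
  1.65941941e+00 -5.46157322e-01]
```

View pics/t3.png

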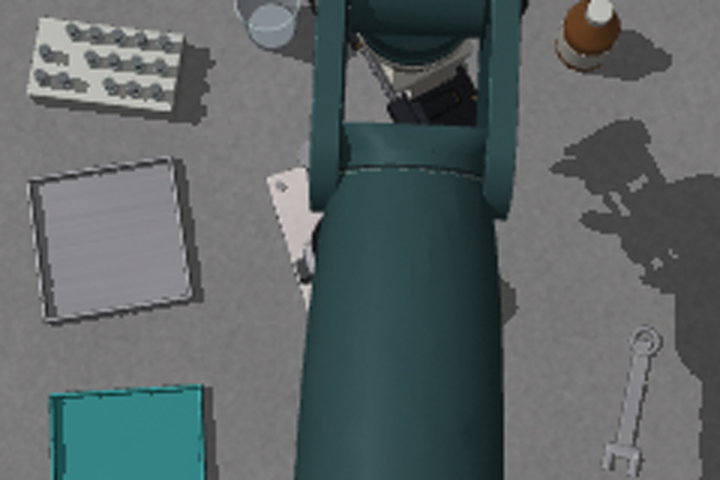

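The arm hides the bar in the top view, and the side network puts the pin at its old place. I'll compare the side view before and after.

Run:
```python
from look import *
r=save("side","s4.png",(230,130,390,250),5)
b=cv2.imread("pics/s4.png")
a=cv2.imread("pics/s2.png")[200:400,180:380];a=cv2.resize(a,(400,400),interpolation=3)
c=np.zeros((500,800,3),np.uint8);c[:400,:400]=a;c[:400,400:]=cv2.resize(b[100:600,200:700],(400,400));cv2.imwrite("pics/cmp.png",c)
# c right: px = 230+(200+X*1.25)/5
for x in([475,18.7,184.4],[475,18.7,170],[475,18.7,197],[475,18.7,162]):print(x,px(r,x))
```

```text
[475, 18.7, 184.4] [339. 191.]
[475, 18.7, 170] [339. 194.]
[475, 18.7, 197] [339. 189.]
[475, 18.7, 162] [339. 196.]
```

View pics/cmp.png

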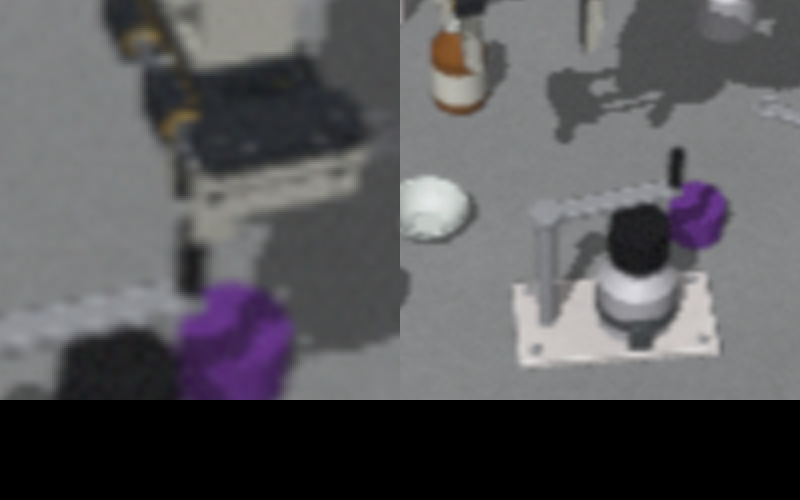

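Run:
```python
from look import *
r=read_camera("side")
R=cv2.Rodrigues(np.array(r["rvec"],float))[0];print("cam",-R.T@np.array(r["tvec"],float).ravel())
u=np.array([.474,-.88,0]);v=np.array([.88,.474,0])
def show(T,u,v,off,s):
  for n,a,b,z in(("near tip in",-12,0,-14),("near tip out",-29,0,-14),("far tip in",12,0,-14),("body near a",-94,-37,70),("body near b",-94,37,70)):
    p=px(r,T+a*u+b*v+[0,0,z]);print(n,p,(p-off)*s)
show(np.array([475.1,18.7,184.4]),u,v,np.array([270,110]),4)
# now
s=env.state();T=np.array(s["tool_pos"]);q=s["tcp_rot"];t=2*np.arctan2(q[2],q[1]);print(T,np.degrees(t),s["grip_width"])
u=np.array([np.cos(t),np.sin(t),0]);h=s["grip_width"]/2
for sg in(-1,1):print("tip",px(r,T+sg*u*(h+8)-[0,0,14]))
m=finder.outline_of("bar","side");print([ (round(d["p"],2),d["pixels"].sum()) for d in m[:2]])
cv2.imwrite("pics/s5.png",cv2.resize(r["pixels"][100:240,250:410,::-1],None,fx=5,fy=5,interpolation=3)[:600])
```

```text
cam [ 343.95573891 1118.90055159 1289.70676045]
near tip in [340. 196.] [280. 344.]
near tip out [341. 199.] [284. 356.]
far tip in [338. 192.] [272. 328.]
body near a [359. 193.] [356. 332.]
body near b [339. 198.] [276. 352.]
[614.97588799  -6.90527989 244.03166999] 28.27165847023329 92.84688507025064
tip [317. 169.]
tip [288. 174.]
[(0.63, np.int64(204))]
```

View pics/s5.png

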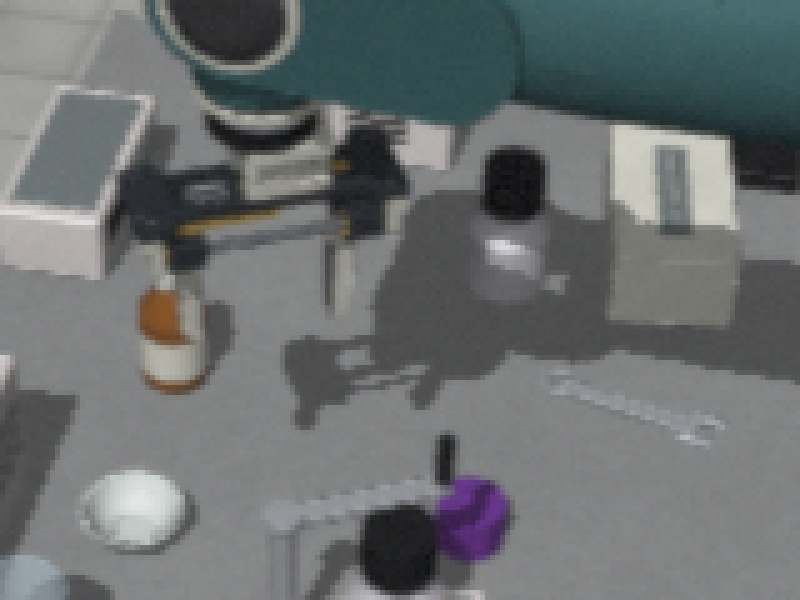

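Both visible fingertips, e.g. the right one at (335,315), sit about 5.5 px above their projection. That fits the tips being about 29 mm higher than the reported TCP implies, so the jaws swept just over the pin. I'll go back above it and go down in force-checked steps.

```bash
python3 -m creep '[0,0,-10,-1,0.2,0,36, 0,0,-20,-2,0.4,0,36, 0,0,-30,-3,0.6,0,36, 0,0,-40,-4,0.8,0,36, 0,0,-50,-5,1,0,36, 0,0,-60,-5.6,1.04,-0.5,36, 0,0,-70,-5.6,1.04,-1,36, 0,0,-80,-5.6,1.04,-1.6,36, 0,0,-90,-5.6,1.04,-2,36, 0,0,-90,-5.6,1.04,-2.2,36]'
python3 -m creep '[0,0,0,0,0,0,36, 0,0,0,0,0,0,36, 0,0,0,0,0,-0.2,36, 0,0,0,0,0,-0.3,36, 0,0,0,0,0,-0.4,36, 0,0,0,0,0,-0.5,36, 0,0,0,0,0,-0.6,36, 0,0,0,0,0,-0.7,36, 0,0,0,0,0,-0.7,36, 0,0,0,0,0,-0.7,36]'
```

```text
time: 10.05
tool_pos: [474.8, 19.2, 188.6]
tcp_rot: [0.0, 0.859, -0.513, -0.0]
contact_force: [0.4, 0.1, -0.2]
grip_width: 36.1
time: 11.3
tool_pos: [475.0, 19.2, 171.6]
tcp_rot: [-0.0, 0.858, -0.513, 0.0]
contact_force: [0.6, -0.4, -0.2]
grip_width: 36.1
```

```bash
python3 -m creep '[0,0,0,0,0,-0.1,36, 0,0,0,0,0,-0.2,36, 0,0,0,0,0,-0.3,36, 0,0,0,0,0,-0.4,36, 0,0,0,0,0,-0.5,36, 0,0,0,0,0,-0.5,24, 0,0,0,0,0,-0.5,12, 0,0,0,0,0,-0.5,8, 0,0,0,0,0,-0.5,8, 0,0,0,0,0,-0.5,8]' 5
python3 - <<'E'
from look import *
save("side","s6.png",(290,150,370,230),7)
E
```

```text
time: 12.55
tool_pos: [475.0, 19.1, 159.1]
tcp_rot: [-0.0, 0.858, -0.513, 0.0]
contact_force: [-0.7, -1.4, 0.5]
grip_width: 13.7
```

View pics/s6.png

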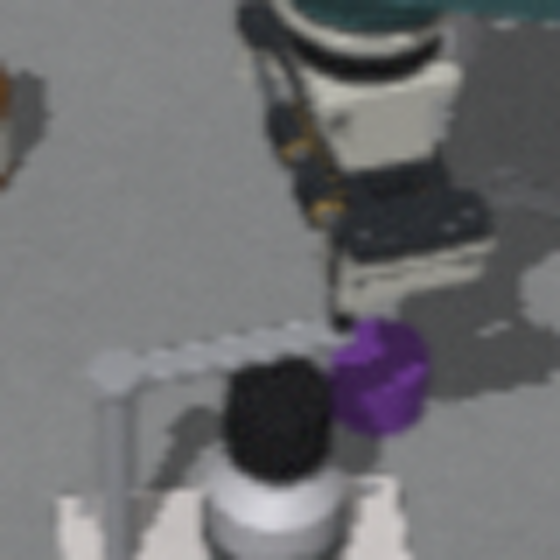

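The pin is now between the jaws (width 13.7 mm, pin 14 mm), and it shows at crop (340,320). The real tips are about 27 mm higher than reported. Swing.

```bash
python3 -m creep '[0,0,0,0,0,0,22, 0,0,9,0.41,-0.65,0,22, 0,0,18,0.92,-1.22,0,22, 0,0,27,1.51,-1.71,0,22, 0,0,36,2.17,-2.1,0,22, 0,0,45,2.88,-2.38,0,22, 0,0,54,3.63,-2.54,0,22, 0,0,63,4.39,-2.59,0,22, 0,0,72,5.16,-2.51,0,22, 0,0,81,5.9,-2.32,0,22]' 10
python3 -m creep '[0,0,5,0.35,0.15,0,22, 0,0,5,0.35,0.15,0,22, 0,0,5,0.35,0.15,0,32, 0,0,5,0.35,0.15,0,32, 0,0,5,0.35,0.15,0.6,32, 0,0,5,0.35,0.15,1.2,32, 0,0,5,0.35,0.15,1.8,32, 0,0,5,0.35,0.15,2.4,40, 0,0,5,0.35,0.15,3,60, 0,0,5,0.35,0.15,3,60]'
python3 - <<'E'
from look import *
for c in("top","side"):
 r=read_camera(c)
 for n in("bar_pin","bar_hinge","cap_mid"):
  for d in finder.spot_point(n,c)[:2]: print(c,n,round(d["p"],2),np.round(d["xyz"],1),px(r,d["xyz"]))
print(env.state()["tool_pos"],env.state()["q"])
E
```

```text
time: 13.85
tool_pos: [622.9, -39.0, 158.8]
tcp_rot: [0.0, 0.985, 0.17, -0.0]
contact_force: [-1.2, 0.7, 1.3]
grip_width: 21.9
time: 15.1
tool_pos: [631.6, -35.2, 235.5]
tcp_rot: [0.0, 0.978, 0.21, 0.001]
contact_force: [-0.3, -0.4, -0.1]
grip_width: 55.6
top bar_hinge 0.62 [584.5  79.8 152.3] [303. 172.]
top cap_mid 0.74 [502.1  50.8 124.1] [313. 201.]
side bar_pin 0.62 [625.8 -37.6 186.7] [302. 174.]
side bar_pin 0.31 [ 7.201e+02  3.074e+02 -2.000e-01] [254. 274.]
side bar_hinge 0.47 [587.9  75.3 154.6] [305. 203.]
side cap_mid 0.7 [502.9  49.4 115.9] [329. 209.]
side cap_mid 0.56 [463.1 -80.2  21.8] [344. 203.]
[631.09776916 -35.10448234 233.62448166] [-9.58993662e-02  1.56690632e-02  1.48328107e+00 -4.30285686e-05
  1.64321271e+00 -5.19601704e-01]
```

Bar now at about 1.6 rad. Move over the cap, wind the wrist back, then descend.

```bash
python3 -m creep '[0,0,-10,-1,0.7,0,93, 0,0,-20,-2,1.4,0,93, 0,0,-30,-3,2.1,0,93, 0,0,-40,-4,2.8,0,93, 0,0,-50,-5.16,3.42,0,93, 0,0,-60,-5.16,3.42,0,93, 0,0,-70,-5.16,3.42,0,93, 0,0,-80,-5.16,3.42,0,93, 0,0,-90,-5.16,3.42,0,93, 0,0,-100,-5.16,3.42,0,93]'
python3 -m creep '[0,0,-10,0,0,-0.5,93, 0,0,-20,0,0,-1.2,93, 0,0,-30,0,0,-1.8,93, 0,0,-40,0,0,-2.4,93, 0,0,-50,0,0,-3,93, 0,0,-60,0,0,-3.5,93, 0,0,-70,0,0,-3.9,93, 0,0,-75,0,0,-4.2,93, 0,0,-75,0,0,-4.2,93, 0,0,-75,0,0,-4.2,93]'
python3 - <<'E'
from look import *
for c in("top","side"):
 r=read_camera(c)
 for n in("cap_mid",):
  for d in finder.spot_point(n,c)[:2]: print(c,n,round(d["p"],2),np.round(d["xyz"],1),px(r,d["xyz"]))
s=env.state();print(s["tool_pos"],s["q"],s["contact_force"])
E
```

```text
time: 16.75
tool_pos: [502.1, 50.4, 233.9]
tcp_rot: [0.0, 0.788, -0.616, -0.0]
contact_force: [0.3, -0.8, -0.0]
grip_width: 93.2
time: 18.0
tool_pos: [502.3, 50.4, 129.4]
tcp_rot: [0.0, -0.254, 0.967, -0.0]
contact_force: [-0.1, 0.9, 0.1]
grip_width: 93.1
top cap_mid 0.6 [500.   53.  121.3] [312. 202.]
top cap_mid 0.59 [460.8 -80.5  24.9] [354. 220.]
side cap_mid 0.67 [464.  -82.3  27. ] [344. 202.]
side cap_mid 0.55 [500.   50.7 115.9] [330. 209.]
[502.30436095  50.41988691 129.3570694 ] [ 4.95084969e-02 -2.37895487e-01  1.88432690e+00 -2.09721474e-07
  1.49473223e+00  2.67933713e+00] [-0.00846311 -0.22548079  0.70381308]
```

```bash
python3 -m creep '[0,0,0,0,0,-0.4,93, 0,0,0,0,0,-0.8,93, 0,0,0,0,0,-1.2,93, 0,0,0,0,0,-1.5,93, 0,0,0,0,0,-1.7,93, 0,0,0,0,0,-1.7,60, 0,0,0,0,0,-1.7,50, 0,0,0,0,0,-1.7,50, 0,0,0,0,0,-1.7,50, 0,0,0,0,0,-1.7,50]' 25
python3 - <<'E'
from look import *
s=save("side","s7.png",(280,140,380,240),6)
E
```

```text
time: 19.45
tool_pos: [502.3, 50.4, 86.8]
tcp_rot: [0.0, -0.253, 0.968, -0.0]
contact_force: [-0.4, 0.2, 1.3]
grip_width: 56.8
```

View pics/s7.png

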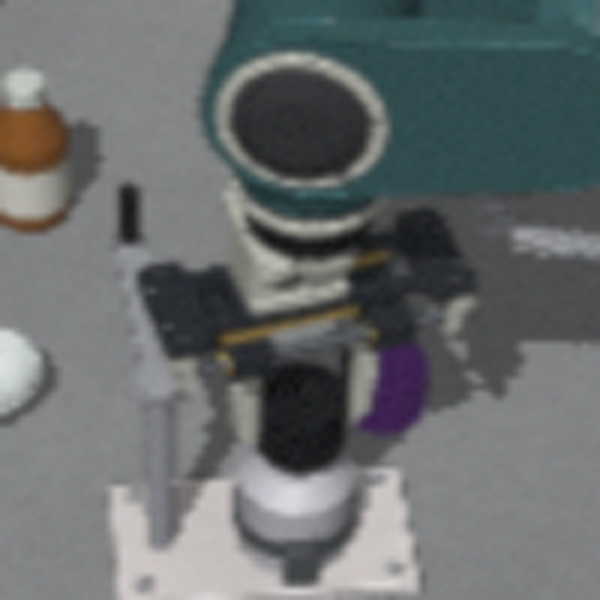

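The cap (crop (302,415)) is held between both fingers, and the bar is swung aside to the left. Start unscrewing.

```bash
python3 -m creep '[0,0,10,0,0,0.01,50, 0,0,20,0,0,0.02,50, 0,0,30,0,0,0.03,50, 0,0,40,0,0,0.04,50, 0,0,50,0,0,0.06,50, 0,0,60,0,0,0.07,50, 0,0,70,0,0,0.08,50, 0,0,80,0,0,0.09,50, 0,0,90,0,0,0.1,50, 0,0,100,0,0,0.11,50]'
python3 -c "
from look import *
s=env.state();print(s['q'][5],s['wrist_torque'])"
```

```text
time: 20.75
tool_pos: [502.5, 51.1, 89.4]
tcp_rot: [-0.001, 0.905, -0.426, 0.0]
contact_force: [2.7, 5.0, -0.7]
grip_width: 56.5
0.9290818400957919 [ 0.97667531 -0.4202203  -0.03712447]
```

```bash
python3 -m creep '[0,0,10.5,0,0,0.01,50, 0,0,21,0,0,0.02,50, 0,0,31.5,0,0,0.03,50, 0,0,42,0,0,0.05,50, 0,0,52.5,0,0,0.06,50, 0,0,63,0,0,0.07,50, 0,0,73.5,0,0,0.08,50, 0,0,84,0,0,0.09,50, 0,0,94.5,0,0,0.1,50, 0,0,105,0,0,0.12,50]'
python3 -m creep '[0,0,10.5,0,0,0.01,50, 0,0,21,0,0,0.02,50, 0,0,31.5,0,0,0.03,50, 0,0,42,0,0,0.05,50, 0,0,52.5,0,0,0.06,50, 0,0,63,0,0,0.07,50, 0,0,73.5,0,0,0.08,50, 0,0,84,0,0,0.09,50, 0,0,94.5,0,0,0.1,50, 0,0,105,0,0,0.12,50]'
python3 -c "
from look import *
s=env.state();print(s['q'][5],s['wrist_torque'],s['contact_force'],s['tool_pos'])"
```

```text
time: 22.0
tool_pos: [502.4, 51.7, 92.4]
tcp_rot: [-0.001, 0.888, 0.459, 0.001]
contact_force: [1.5, 9.7, -1.2]
grip_width: 57.0
time: 23.25
tool_pos: [502.1, 50.4, 95.2]
tcp_rot: [-0.0, 0.177, 0.984, -0.0]
contact_force: [-0.2, -0.4, -1.3]
grip_width: 57.1
-2.7364222198415944 [ 0.10737312 -0.029373    0.05550601] [-0.17872429 -0.40428273 -1.26777701] [502.10366254  50.39544016  95.16540826]
```

```bash
python3 -m creep '[0,0,0,0,0,0,80, 0,0,0,0,0,0,80, 0,0,0,0,0,0,80, 0,0,-10,0,0,0,80, 0,0,-20,0,0,0,80, 0,0,-30,0,0,0,80, 0,0,-40,0,0,0,80, 0,0,-50,0,0,0,80, 0,0,-60,0,0,0,80, 0,0,-70,0,0,0,80]'
python3 -m creep '[0,0,-10.5,0,0,0,80, 0,0,-21,0,0,0,80, 0,0,-31.5,0,0,0,80, 0,0,-42,0,0,0,80, 0,0,-52.5,0,0,0,80, 0,0,-63,0,0,0,80, 0,0,-73.5,0,0,0,80, 0,0,-84,0,0,0,80, 0,0,-94.5,0,0,0,80, 0,0,-105,0,0,0,80]'
python3 -m creep '[0,0,-10,0,0,0,80, 0,0,-20,0,0,0,80, 0,0,-30,0,0,0,80, 0,0,-40,0,0,0,80, 0,0,-50,0,0,0,80, 0,0,-60,0,0,0,80, 0,0,-65,0,0,0,60, 0,0,-65,0,0,0,50, 0,0,-65,0,0,0,50, 0,0,-65,0,0,0,50]' 25
python3 -c "
from look import *
s=env.state();print(s['q'][5],s['wrist_torque'],s['contact_force'],s['tool_pos'])
for c in('top','side'):
 r=read_camera(c)
 for d in finder.spot_point('cap_mid',c)[:2]: print(c,round(d['p'],2),np.round(d['xyz'],1))"
```

```text
time: 24.5
tool_pos: [502.2, 50.4, 95.3]
tcp_rot: [0.0, 0.714, 0.7, -0.0]
contact_force: [1.1, -0.4, -0.2]
grip_width: 79.9
time: 25.75
tool_pos: [502.2, 50.4, 95.3]
tcp_rot: [0.0, 0.99, -0.141, -0.0]
contact_force: [0.2, 0.5, 0.6]
grip_width: 80.1
time: 27.0
tool_pos: [502.2, 50.7, 95.3]
tcp_rot: [-0.0, 0.762, -0.647, -0.0]
contact_force: [-0.6, 3.2, 0.5]
grip_width: 57.3
1.4574939825322526 [0.56791649 0.14384677 0.01641749] [-0.61979223  3.16556377  0.52434067] [502.16956575  50.65436104  95.33971534]
top 0.6 [459.6 -77.8  24.8]
top 0.58 [501.6  52.5 128.9]
side 0.68 [465.2 -81.7  24.1]
side 0.52 [503.   51.1 124.7]
```

Cap has climbed about 8 mm as expected. Second stroke.

```bash
python3 -m creep '[0,0,10,0,0,0.01,50, 0,0,20,0,0,0.02,50, 0,0,30,0,0,0.03,50, 0,0,40,0,0,0.04,50, 0,0,50,0,0,0.06,50, 0,0,60,0,0,0.07,50, 0,0,70,0,0,0.08,50, 0,0,80,0,0,0.09,50, 0,0,90,0,0,0.1,50, 0,0,100,0,0,0.11,50]'
python3 -m creep '[0,0,10,0,0,0.01,50, 0,0,20,0,0,0.02,50, 0,0,30,0,0,0.03,50, 0,0,40,0,0,0.04,50, 0,0,50,0,0,0.06,50, 0,0,60,0,0,0.07,50, 0,0,70,0,0,0.08,50, 0,0,80,0,0,0.09,50, 0,0,90,0,0,0.1,50, 0,0,100,0,0,0.11,50]'
python3 -m creep '[0,0,10,0,0,0.01,50, 0,0,20,0,0,0.02,50, 0,0,30,0,0,0.03,50, 0,0,40,0,0,0.04,50, 0,0,40,0,0,0.06,50, 0,0,40,0,0,0.1,50, 0,0,40,0,0,0.15,50, 0,0,40,0,0,0.2,50, 0,0,40,0,0,0.25,50, 0,0,40,0,0,0.25,50]'
```

```text
time: 28.45
tool_pos: [502.8, 50.4, 98.4]
tcp_rot: [0.0, 0.985, 0.17, 0.001]
contact_force: [3.6, 2.8, 0.6]
grip_width: 57.0
time: 29.7
tool_pos: [503.2, 50.6, 101.4]
tcp_rot: [0.001, 0.503, 0.864, 0.001]
contact_force: [6.8, 4.7, 3.0]
grip_width: 56.9
time: 30.95
tool_pos: [502.2, 50.4, 107.1]
tcp_rot: [0.0, 0.18, 0.984, -0.0]
contact_force: [-0.3, 2.8, 1.4]
grip_width: 56.9
```

Thread is free (only about 3 N while lifting). Lift and carry.

```bash
python3 -m creep '[0,0,0,0,0,0.4,50, 0,0,0,0,0,0.9,50, 0,0,0,0,0,1.5,50, 0,0,0,0,0,2.2,50, 0,0,0,0,0,2.8,50, 0,0,0,0,0,3,50, 0,0,0,0.1,1,3,50, 0,0,0,0.35,3,3,50, 0,0,0,0.6,5,3,50, 0,0,0,0.8,7,3,50]'
python3 -m creep '[0,0,0,0.1,1,0,50, 0,0,0,0.3,2.2,0,50, 0,0,0,0.39,3,0,50, 0,0,0,0.39,3.1,0,50, 0,0,0,0.39,3.1,-0.4,50, 0,0,0,0.39,3.1,-0.9,50, 0,0,0,0.39,3.1,-1.5,50, 0,0,0,0.39,3.1,-2.2,50, 0,0,0,0.39,3.1,-2.8,50, 0,0,0,0.39,3.1,-3,50]'
python3 - <<'E'
from look import *
save("side","s8.png",(250,180,390,320),4)
for c in('top','side'):
 r=read_camera(c)
 for n in('cap_mid','tray_in','neck_top','bar_pin'):
  for d in finder.spot_point(n,c)[:3]: print(c,n,round(d['p'],2),np.round(d['xyz'],1))
s=env.state();print(s['tool_pos'],s['contact_force'],s['grip_width'],s['q'][5])
E
```

```text
time: 32.2
tool_pos: [522.1, 227.0, 181.8]
tcp_rot: [-0.0, 0.18, 0.984, -0.0]
contact_force: [0.1, -0.1, 0.1]
grip_width: 57.3
time: 33.45
tool_pos: [531.5, 302.7, 105.5]
tcp_rot: [-0.001, 0.18, 0.984, -0.0]
contact_force: [0.4, -0.4, 0.7]
grip_width: 56.7
top cap_mid 0.68 [458.9 -78.9  24. ]
top cap_mid 0.53 [531.1 303.8 139.5]
top cap_mid 0.39 [500.3  53.7 124.5]
top tray_in 0.73 [384.5 532.6   2.9]
top neck_top 0.59 [499.6  49.5 126.1]
top bar_pin 0.6 [626.4 -34.2 185.3]
side cap_mid 0.71 [530.8 300.7 136.6]
side tray_in 0.89 [ 3.859e+02  5.300e+02 -4.000e-01]
side tray_in 0.65 [288.4 278.9   1.7]
side tray_in 0.6 [528.9 303.4   5.5]
[531.99166779 302.94518615 107.24858124] [ 0.70876126 -0.47001338 -1.17848764] 56.85605794513536 -2.3038972021872337
```

View pics/s8.png

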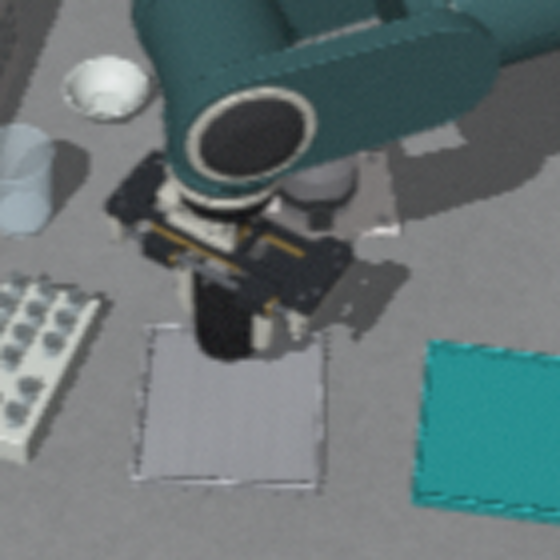

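The cap (crop (225,320)) is held upright above the steel tray, centre (531,302), with its middle at about 138 mm. Lower in stages.

```bash
python3 -m creep '[0,0,0,0,0,-0.6,50, 0,0,0,0,0,-1.2,50, 0,0,0,0,0,-1.8,50, 0,0,0,0,0,-2.4,50, 0,0,0,0,0,-3,50, 0,0,0,0,0,-3.4,50, 0,0,0,0,0,-3.8,50, 0,0,0,0,0,-4.0,50, 0,0,0,0,0,-4.15,50, 0,0,0,0,0,-4.15,50]'
python3 -m creep '[0,0,0,0,0,-0.04,50, 0,0,0,0,0,-0.08,50, 0,0,0,0,0,-0.12,50, 0,0,0,0,0,-0.16,50, 0,0,0,0,0,-0.2,50, 0,0,0,0,0,-0.24,50, 0,0,0,0,0,-0.28,50, 0,0,0,0,0,-0.32,50, 0,0,0,0,0,-0.32,50, 0,0,0,0,0,-0.32,50]'
```

```text
time: 35.25
tool_pos: [531.9, 302.9, 3.3]
tcp_rot: [0.0, 0.18, 0.984, -0.0]
contact_force: [0.1, -0.0, -0.7]
grip_width: 57.0
time: 36.5
tool_pos: [531.9, 302.9, -4.7]
tcp_rot: [0.0, 0.18, 0.984, 0.0]
contact_force: [-0.0, -0.8, -1.2]
grip_width: 57.2
```

```bash
python3 -m creep '[0,0,0,0,0,-0.02,50, 0,0,0,0,0,-0.04,50, 0,0,0,0,0,-0.06,50, 0,0,0,0,0,-0.08,50, 0,0,0,0,0,-0.09,50, 0,0,0,0,0,-0.1,50, 0,0,0,0,0,-0.1,50, 0,0,0,0,0,-0.1,50, 0,0,0,0,0,-0.1,50, 0,0,0,0,0,-0.1,50]'
```

```text
time: 37.75
tool_pos: [532.1, 303.1, -5.9]
tcp_rot: [0.0, 0.18, 0.984, 0.0]
contact_force: [-5.9, -2.0, 12.8]
grip_width: 57.0
```

Contact (12.8 N up) where expected. Ease off 1 mm, open, and retreat.

```bash
python3 -m creep '[0,0,0,0,0,0.04,50, 0,0,0,0,0,0.04,57, 0,0,0,0,0,0.04,60, 0,0,0,0,0,0.04,66, 0,0,0,0,0,0.04,75, 0,0,0,0,0,0.06,80, 0,0,0,0,0,0.3,80, 0,0,0,0,0,0.8,80, 0,0,0,0,0,1.5,80, 0,0,0,0,0,2.5,80]'
python3 -m creep '[0,0,0,0,0,1,80, 0,0,0,0,0,2.5,80, 0,0,0,0,0,4,80, 0,0,0,0,0,6,80, 0,0,0,-1.5,-1.5,7,80, 0,0,0,-3,-3,7,80, 0,0,0,-4,-5,7,80, 0,0,0,-5,-7,7,80, 0,0,0,-6,-9,7,80, 0,0,0,-6,-11,7,80]'
python3 -m creep '[0,0,0,0,-2,0,80, 0,0,0,0,-4,0,80, 0,0,0,0,-6,0,80, 0,0,0,0,-8,0,80, 0,0,0,0,-8,0,80, 0,0,0,0,-8,0,80, 0,0,0,0,-8,0,80, 0,0,0,0,-8,0,80, 0,0,0,0,-8,0,80, 0,0,0,0,-8,0,80]'
python3 - <<'E'
from look import *
a=save("side","s9.png",(250,140,400,320),3);b=save("top","t9.png",(200,120,400,280),2)
p=cv2.imread("pics/s9.png");q=cv2.imread("pics/t9.png")
q=cv2.resize(q,(350,280));c=np.zeros((540,800,3),np.uint8);c[:,:450]=p;c[:280,450:]=q;cv2.imwrite("pics/end.png",c)
for cm in('top','side'):
 for n in('cap_mid','tray_in','neck_top','bar_pin','bar_hinge','spare_jar','beaker','dish'):
  for d in finder.spot_point(n,cm)[:3]:
   if d['p']>.4: print(cm,n,round(d['p'],2),np.round(d['xyz'],1))
s=env.state();print(s['tool_pos'],s['contact_force'],s['time'])
E
```

```text
time: 39.0
tool_pos: [531.9, 302.9, 56.8]
tcp_rot: [0.0, 0.18, 0.984, 0.0]
contact_force: [0.8, 0.8, 0.2]
grip_width: 79.7
time: 40.25
tool_pos: [380.5, 26.8, 232.1]
tcp_rot: [0.002, 0.179, 0.984, 0.0]
contact_force: [0.9, 0.5, -0.0]
grip_width: 79.7
time: 41.5
tool_pos: [403.9, -93.0, 228.1]
tcp_rot: [-0.0, 0.216, 0.976, -0.02]
contact_force: [0.9, 0.4, 0.7]
grip_width: 80.3
top cap_mid 0.68 [530.4 304.3  26. ]
top tray_in 0.9 [388.7 534.3   4.1]
top tray_in 0.71 [532.2 303.9   5.5]
top tray_in 0.6 [290.9 277.1   5.7]
top neck_top 0.69 [533.3 301.9   4.7]
top neck_top 0.67 [502.8  52.4 124.9]
top bar_pin 0.69 [627.3 -36.7 188.2]
top bar_pin 0.63 [500.2  52.4 127.7]
top bar_hinge 0.73 [7.151e+02 3.076e+02 4.000e-01]
top bar_hinge 0.52 [583.5  79.1 151.3]
top spare_jar 0.87 [ 482.5 -408.6   -1. ]
top spare_jar 0.59 [715.6 305.5  -2.5]
top beaker 0.82 [773.1 128.1   1.7]
top dish 0.85 [730.9 -23.2  -4. ]
side cap_mid 0.8 [466.7 -83.6  24.3]
side cap_mid 0.76 [533.9 298.5  23.6]
side tray_in 0.86 [528.4 302.    6.8]
side tray_in 0.84 [3.853e+02 5.338e+02 4.000e-01]
side tray_in 0.65 [287.6 278.4   4. ]
side neck_top 0.57 [503.6  52.6 126.1]
side bar_pin 0.57 [527.4 302.6   7.4]
side bar_pin 0.44 [626.3 -36.2 187.5]
side spare_jar 0.67 [ 480.1 -406.1   -3.8]
side beaker 0.65 [769.3 131.8   6.9]
side dish 0.62 [731.1 -28.1   0. ]
[403.92299939 -93.03809397 228.09736162] [-0.87772234  0.15690929 -0.41880229] 42.4
```

View pics/end.png

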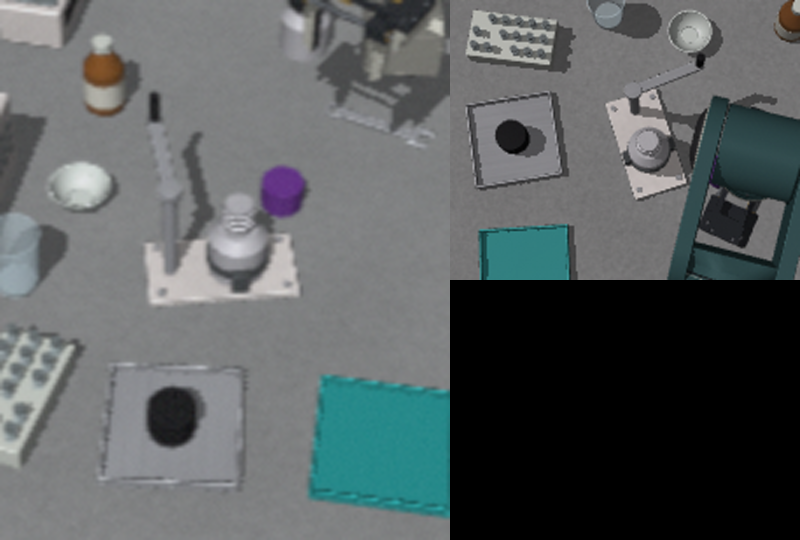

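The black cap stands upright in the middle of the steel tray (side crop (172,415)). The neck is bare at (240,210), the bar is swung aside, and the arm is clear.

```bash
python3 -c "
from rig import finish_job; print(finish_job())"
```

```text
the job is handed in; nothing more can be done
None
```

I swung the retaining bar aside, unscrewed the black cap and set it open side down in the steel tray. I then handed the job in at about 42 s of the 72 s allowed. No verdict was reported.

- **Bar:** it swung to about 1.6 rad, and the last pictures still show it there, with the pin at about (627, -36).
- **Cap:** I turned it about 550° in two strokes. It lifted off with about 3 N, so the thread had let go. It touched down with about 13 N measured, and I then eased off 1 mm and opened the jaws.
- **Last checks:** the cap stands upright at about (532, 301) with the tray centre at about (531, 303), so it is centred to within a few mm. The canister neck is bare, and the arm is clear with no contact force. The spare jar, beaker and dish were found where they started. I did not measure the other bystanders again.
- **What disagreed:** the first swing missed the pin, because the fingertips sit about 27 mm higher than the reported tool height implies. The jaws passed just over the pin without touching it. I allowed for this, and the second swing worked, with the jaws closing on the pin at 13.7 mm.
- **False network reports:** at the end the networks also gave some wrong hits, such as a pin or a neck on the tray. The pictures ruled these out.

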